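Load the ring sled under the leaf spring of a gauging fixture

TASK

Load the blue sled with its bearing ring into the gauging fixture: with the fingertips press the sled firmly down onto its sprung bed by the black pad and, keeping it pressed, slide it so that the ring passes beneath the dark bridge and its leaf spring, until the sled's nose meets the end stop. Then let go so that the bed rises and leave the sled there. Do not lift the sled off its bed, and leave the other things on the bench where they are.

Things in the scene. Friction and masses are not known exactly. Their poses are not given: they have to be found in the camera images.
- fixture: Fixed gauging fixture: grey base 274 x 100 mm, two steel rails 68 mm apart (tops 31 mm up), brass sprung bed between them, dark bridge, end stop. Origin: at bench height on the centre line, below the bridge's entry face. x = loading direction (open end -190 mm, stop face +73 mm); z up. Place and yaw vary. At the stop the sled's origin is at x = -2 mm, its ring wholly behind the bridge.
- sled: Loose blue sled on the bed, 64 mm wide, plate 14 mm thick, x from -80 (rear) to +75 mm (nose), 0.3 to 0.5 kg. Origin on its underside; x as the fixture's. Bolted-on ring, 50 mm across, centre x = +45 mm, top 30 mm above the underside. Full-width ridge 8 mm high at x = -30 to -22 mm: fingers push against its rear face. Underside 26 mm over the bench with the bed up, 16 mm pressed down.
- press_pad (a point): Middle of the black ribbed pad on top of the sled behind the ridge, at x = -55 mm of the sled, 14 mm above its underside (40 mm above the bench with the bed up, 30 mm fully down). Room to press: 64 mm wide, from the rear end at x = -80 mm to the ridge at x = -30 mm; open above, and a tool leaning up to 45 degrees to the left serves too.
- ring_top (a point): Centre of the ring's top face (open bore) on the sled: 56 mm above the bench with the bed up, when it would strike the bridge, 46 mm with the bed fully down.
- bridge (a point): Middle of the bridge's lower entry edge, 50.5 mm above the bench: the ring must pass below it. The bar is 12 mm thick along the loading direction, 16 mm high; its screws reach 71 mm above the bench.
- end_stop (a point): Middle of the end stop's face that the sled's nose meets, 35 mm above the bench; the stop's top is at 50 mm.
- bed (a joint): Sprung brass bed under the sled: 0 = up, 0.010 m = fully pressed down. It starts to sink at about 8 N on the sled and is fully down at about 16 N; the ring clears the bridge from about 0.0055 m on (some 12 N). Unpressed, it rises again.
- leaf (a joint): Leaf spring, 40 mm long and 44 mm wide, on the far side of the bridge, sloping down in the loading direction; 0 = at rest (tip 45 mm above the bench), grows (rad) as the passing ring lifts it. It drags on the ring with 2 to 3 N and yields by itself.
- spare_ring: Loose bystander: grey bearing ring 62 mm across, 20 mm high. Origin under its centre.
- grease_tin: Loose bystander: round tin with a green lid, 67 mm across, 31 mm high. Origin under its centre.
- plug_gauge: Loose bystander: plug gauge, 104 mm long, 22 mm thick, lying. Origin under its centre.
- dark_ring_1: Loose bystander: dark bearing ring 66 mm across, 20 mm high. Origin under its centre.
- dark_ring_2: Loose bystander: dark bearing ring 68 mm across, 18 mm high. Origin under its centre.

How it is judged (in metres and radians):
On the way, in this order (a step that is already met when the one before it is completed fails the run):
1. the sled is pressed down on its bed with the ring beneath the bridge (value of joint bed above 0.0035 m and x of sled in the frame of fixture between -0.06 and -0.01 m), for 0.1 s.
2. the ring is wholly behind the bridge and the sled at the end stop (x of sled in the frame of fixture above -0.0065 m), for 0.1 s.
At the end, for the whole second after the job is handed in: The sled's nose is within 4.5 mm of the end stop, the ring wholly behind the bridge, the bed risen (less than 3 mm from its top), and the sled flat on it and at rest (x of sled in the frame of fixture between -0.0065 and 0.003 m and z of sled in the frame of fixture between 0.023 and 0.03 m and value of joint bed below 0.003 m and angle between sled's own z axis and vertical below 0.06 rad and linear speed of sled below 0.01 m/s); the robot touches nothing.
It fails at once if the sled is lifted off its bed or tipped (z of sled in the frame of fixture above 0.036 m or angle between sled's own z axis and vertical above 0.2 rad).
It fails at once if a bystander is moved (distance of any of spare_ring, grease_tin, plug_gauge, dark_ring_1, dark_ring_2 from where it was at the start of the episode above 0.02 m).
It also fails if it takes over 38 s, if anything falls off the work surface, if the arm or the gripper's body presses on something with over 40 N, if the wrist force passes 120 N, or if a joint passes its speed limit or range.

ROBOT

A 6-joint arm with a two-finger parallel gripper is mounted at the origin on the work surface; the furniture and walls round the work are solid. World frame = base frame: x ahead of the robot, y to its left, z up, the work surface at z = 0. Lengths are in mm, angles in rad, forces in N, time in s.
With the tool pointing down it reaches from about 300 to 750 mm from the base axis. Payload 8.5 kg.
Tool frame: the origin (TCP) lies midway between the tips of the shut fingers; the grasp point (between the pads) lies r.pinch_z behind it (r.pinch_z is the distance from the TCP to the grasp point, in mm); z points along the fingers, y is the direction in which the jaws open and shut (so a half turn about z gives the same grasp; the last joint's range is limited). The gripper opens to 88 mm and grips with 3 to 60 N. Pads are 18 mm wide; open, the fingers measure 123 mm over their backs; the gripper's body (75 mm by 187 mm) begins 45 mm behind the grasp point.
Start: joints at [1.005, 0.381, 1.297, -0, 1.464, -0.215], TCP at [188.998, 516.488, 238.748] pointing down, gripper open.
Joint ranges: [-3.11, 3.11], [-0.89, 2.33], [0.22, 2.48], [-1.42, 4.56], [0.17, 2.85], [-2.88, 2.88]. Speed limits (rad/s): [2.39, 2.39, 3.14, 3.14, 3.14, 3.14].

INTERFACE

Orientations are given as a rotation vector (axis times angle).
In Python, from station import r, claw, snapshot, calibration gives the robot as it stands. Calls block until the motion is done:
- r.movep(position, orientation): joint-space move of the TCP to a pose.
- r.move_l(position, rot=None, max_speed=150, until_force=None): straight line of the TCP; rot=None keeps the orientation; max_speed is the mean speed in mm/s. With until_force (N) it stops when the force on the tool has changed by that much, and returns True; else False.
- r.move_j(angles): joint-space move.
- claw.gripper_to(opening, force=None): finger opening in mm; force is the grip in N (None keeps the last); returns when the fingers have stopped.
- r.sleep(seconds).
- r.ik(position, orientation): joint angles nearest the present ones, or None.
- r.get_obs(): the state.
- snapshot(name): name is "scene" or "side" or "wrist"; returns the picture (384x512x3 uint8, blue, green, red); there is no depth.
- calibration(name): a dict with "camera_matrix" (3x3 intrinsics, pixels), "position" and "attitude" of the camera in the world. Camera axes: x right, y down, z forward; pixel columns grow to the right and rows downward; lengths in mm; the calibration is good to about 2 mm. A picture is of the moment at which its call begins: read the wrist's pose just before it. calibration takes no time and is no camera call; for the wrist camera it gives the pose at the moment of the call.
A pose or a line that the arm cannot do raises r.PlanningError and nothing moves.
- r.job_done(): hands the job in, once; it reports no verdict.
The state is a dict: "time": time; "joints": joint angles; "joint_vel": joint speeds; "joint_efforts": joint torques, N m; "eef_pos": TCP position; "orientation": TCP orientation; "wrist_force": force on the tool from outside, world axes, zero at the start; "wrist_torque": the same for the moment, N m; "gripper_width": finger opening in mm.
Only numpy, scipy, OpenCV 4.12 (cv2) and the standard library are available. Lean on these libraries where they do the work, as an engineer would, in place of code of your own. Each camera call takes 0.05 s, during which the arm holds its last target.

## Working session

There is one attempt and no reset: what is moved stays moved. The work goes in short steps, each a Python script; the robot and the scene stay as the last script left them, time stands still between calls to the robot, and variables do not carry over. Pictures are saved under pics/ and viewed, and the job is handed in when it is done.

```bash
mkdir -p pics; ls; python3 - <<'E'
from station import r, claw, snapshot, calibration
import cv2
for n in ("scene","side","wrist"):
    c=calibration(n); print(n,c)
    cv2.imwrite(f"pics/{n}0.png",snapshot(n))
o=r.get_obs();print(o, r.pinch_z)
E
```

```text
pics
scene {'camera_matrix': array([[395.77848882,   0.        , 264.63460853],
       [  0.        , 395.77848882, 188.02239859],
       [  0.        ,   0.        ,   1.        ]]), 'position': array([-4.21902343e-01, -1.84982232e+02,  8.66176902e+02]), 'attitude': array([-2.31356008,  0.92308563, -0.30425632])}
side {'camera_matrix': array([[392.35228146,   0.        , 257.8426513 ],
       [  0.        , 392.35228146, 191.89954128],
       [  0.        ,   0.        ,   1.        ]]), 'position': array([ 807.50940226, -204.11703756,  649.76589907]), 'attitude': array([-2.22260956, -0.72779748,  0.3009779 ])}
wrist {'camera_matrix': array([[316.64245716,   0.        , 253.38526436],
       [  0.        , 316.64245716, 183.90863452],
       [  0.        ,   0.        ,   1.        ]]), 'position': array([118.96503159, 542.26400809, 384.0943818 ]), 'attitude': array([2.3660375 , 1.65344024, 0.24775008])}
{'time': 0.15, 'joints': array([ 1.00470143e+00,  3.81032108e-01,  1.29798864e+00,  2.11523651e-06,
        1.46360835e+00, -2.15291610e-01]), 'joint_vel': array([ 0.00243487, -0.00173314, -0.00152009, -0.00191057,  0.00069668,
       -0.00168011]), 'joint_efforts': array([ 1.67424816e-03, -4.38076973e+01, -2.24613369e+01,  7.13308761e-02,
        3.43098119e-02, -1.00590444e-04]), 'eef_pos': array([188.89722144, 516.33294594, 238.3175735 ]), 'orientation': array([-5.48150407e-01, -3.09299874e+00,  1.50390999e-03]), 'wrist_force': array([0.73174468, 0.040269  , 0.30181387]), 'wrist_torque': array([-0.02239669,  0.04783217,  0.01508638]), 'gripper_width': 87.9953618794405} 18.700000000000003
```

View pics/scene0.png

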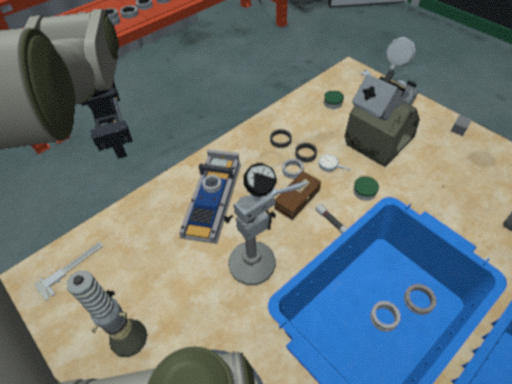

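View pics/side0.png

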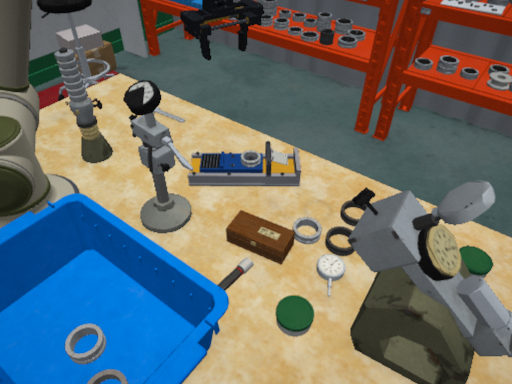

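View pics/wrist0.png

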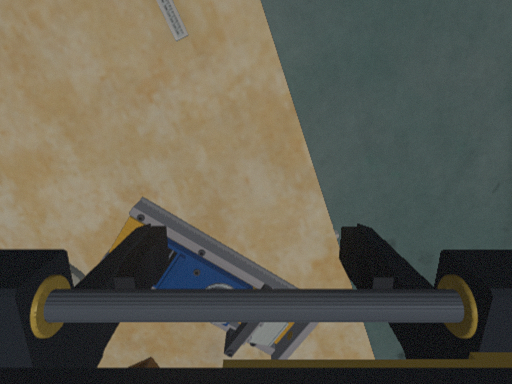

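The fixture is left of the dial-gauge stand: in scene it spans about (180-240, 150-240), in side about (188-300, 145-187). I'll enlarge both crops.

```bash
python3 - <<'E'
import cv2
a=cv2.imread("pics/scene0.png")[140:290,165:330]; cv2.imwrite("pics/sc_z.png",cv2.resize(a,None,fx=4,fy=4,interpolation=cv2.INTER_CUBIC)[:600,:800])
a=cv2.imread("pics/side0.png")[75:235,115:310]; cv2.imwrite("pics/si_z.png",cv2.resize(a,None,fx=4,fy=3.75,interpolation=cv2.INTER_CUBIC)) if 0 else cv2.imwrite("pics/si_z.png",cv2.resize(a[:150],None,fx=4,fy=4,interpolation=cv2.INTER_CUBIC))
E
```

```text
(no output)
```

View pics/sc_z.png

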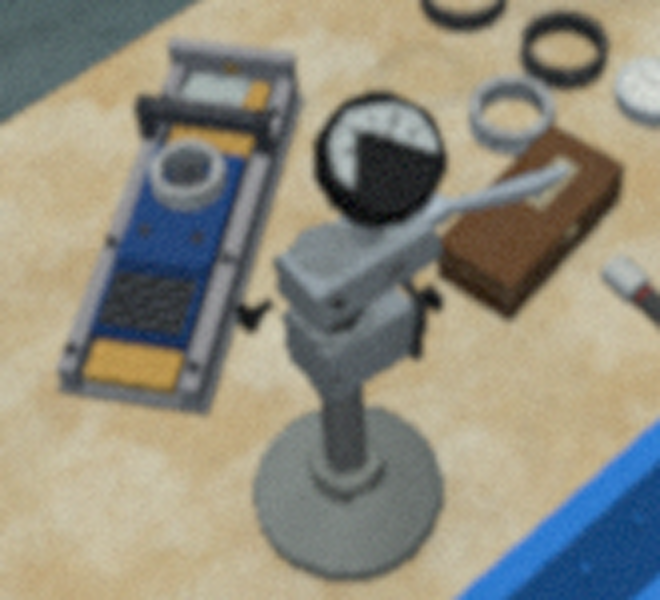

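View pics/si_z.png

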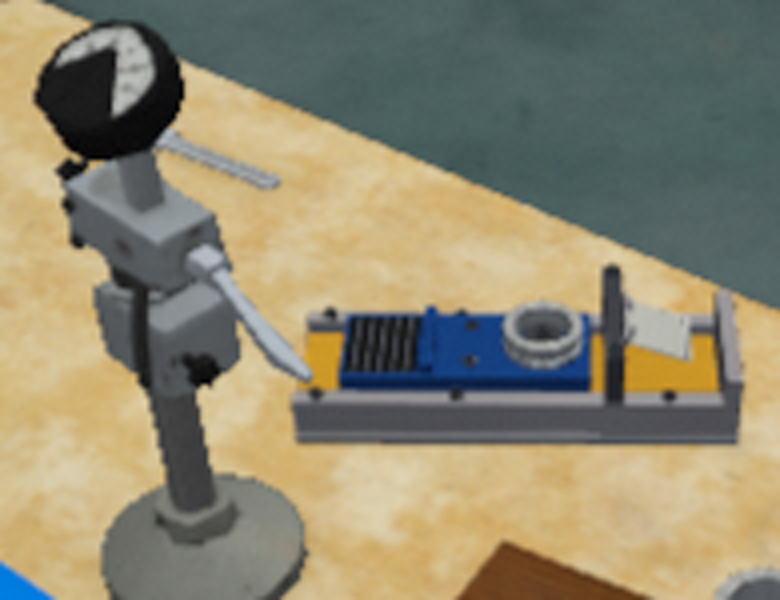

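```bash
cat > h.py <<'E'
import numpy as np, cv2
from scipy.spatial.transform import Rotation as R
def rays(c,px):
    px=np.atleast_2d(np.asarray(px,float))
    d=np.c_[px,np.ones(len(px))]@np.linalg.inv(c["camera_matrix"]).T
    d=d@R.from_rotvec(c["attitude"]).as_matrix().T
    return np.asarray(c["position"]),d/np.linalg.norm(d,axis=1)[:,None]
def onplane(c,px,z):
    o,d=rays(c,px); return o+d*((z-o[2])/d[:,2])[:,None]
def tri(c1,p1,c2,p2):
    o1,d1=rays(c1,p1);o2,d2=rays(c2,p2);d1=d1[0];d2=d2[0]
    A=np.c_[d1,-d2];t=np.linalg.lstsq(A,o2-o1,rcond=None)[0]
    a=o1+t[0]*d1;b=o2+t[1]*d2
    return (a+b)/2,np.linalg.norm(a-b)
def proj(c,p):
    q=(np.atleast_2d(p)-c["position"])@R.from_rotvec(c["attitude"]).as_matrix()
    q=q@c["camera_matrix"].T
    return q[:,:2]/q[:,2:]
E
cat > m1.py <<'E'
from h import *
from station import calibration
cs,ci=calibration("scene"),calibration("side")
S=lambda x,y:(x/4+165-.4,y/4+140-.4)
I=lambda x,y:(x/4+115-.4,y/4+75-.4)
for n,a,b in [("ring",(188,165),(545,318)),("pad",(150,303),(385,343)),("screwRopen",(193,380),(316,395)),("screwRmid",(229,257),(457,395)),("screwLopen",(72,348),(330,314)),
 ("stopTopR",(297,62),(735,300+80)),("dial",(380,158),(110,88)),("standbase",(348,495),(205,545)),("levertip",(565,172),(305,378)),("clampTop",(350,245),(150,200)),("bridgetopR",(268,108),(610,320))]:
    p,e=tri(cs,S(*a),ci,I(*b)); print(n,p.round(0),round(e,1))
for n,a in [("openL",(62,395)),("openR",(208,413)),]: print(n,onplane(cs,[S(*a)],0).round(0))
for n,a in [("openR",(293,442)),("farR",(740,443))]: print(n,onplane(ci,[I(*a)],0).round(0))
E
python3 m1.py
```

```text
ring [348. 411.  61.] 2.9
pad [268. 352.  41.] 2.3
screwRopen [257. 298.  28.] 6.1
screwRmid [329. 348.  34.] 0.7
screwLopen [213. 362.  34.] 0.3
stopTopR [468. 440.  52.] 4.0
dial [304. 165. 315.] 0.1
standbase [279. 180.   9.] 5.0
levertip [418. 148. 223.] 0.4
clampTop [294. 179. 246.] 3.3
bridgetopR [405. 394.  93.] 10.2
openL [[197. 360.   0.]]
openR [[256. 285.   0.]]
openR [[250. 283.   0.]]
farR [[472. 448.   0.]]
```

```bash
cat > m2.py <<'E'
from h import *
from station import calibration
cs,ci=calibration("scene"),calibration("side")
out={}
for n,c,f,roi in [("scene",cs,"pics/scene0.png",(180,150,245,245)),("side",ci,"pics/side0.png",(185,140,305,190))]:
    im=cv2.imread(f); x0,y0,x1,y1=roi
    hsv=cv2.cvtColor(im,cv2.COLOR_BGR2HSV)[y0:y1,x0:x1]
    blue=cv2.inRange(hsv,(105,120,40),(125,255,255))
    cn=max(cv2.findContours(blue,0,2)[0],key=cv2.contourArea)
    hull=cv2.convexHull(cn); m=np.zeros_like(blue); cv2.fillConvexPoly(m,hull,255)
    b=im[y0:y1,x0:x1]
    pad=cv2.bitwise_and(m,cv2.inRange(hsv,(0,0,0),(180,140,75)))
    pad=cv2.morphologyEx(pad,cv2.MORPH_CLOSE,np.ones((3,3)))
    pc=max(cv2.findContours(pad,0,2)[0],key=cv2.contourArea)
    q=cv2.minAreaRect(pc); box=cv2.boxPoints(q); M=cv2.moments(pc)
    ctr=np.array([M["m10"]/M["m00"],M["m01"]/M["m00"]])+(x0,y0)
    print(n,"pad px",ctr.round(1),"area",cv2.contourArea(pc),onplane(c,[ctr],40).round(1))
    out[n]=ctr
    v=cv2.resize(im[y0:y1,x0:x1],None,fx=6,fy=6,interpolation=cv2.INTER_CUBIC)
    cv2.drawContours(v,[pc*6+3],-1,(0,0,255),1); cv2.drawContours(v,[hull*6+3],-1,(0,255,0),1)
    cv2.imwrite(f"pics/{n}_m.png",v[:600,:800])
print(tri(cs,out["scene"],ci,out["side"]))
E
python3 m2.py
```

```text
scene pad px [201.6 215.5] area 250.5 [[266.8 352.6  40. ]]
side pad px [211.3 162.2] area 141.0 [[272.1 350.1  40. ]]
(array([268.06752333, 354.81335315,  35.60855493]), np.float64(1.0866431423057876))
```

```bash
python3 -c "
import cv2,numpy as np
a=cv2.imread('pics/scene_m.png');b=cv2.imread('pics/side_m.png');a=cv2.resize(a,(390,570));b=cv2.resize(b,(400,167))
o=np.zeros((570,800,3),'u1');o[:,:390]=a;o[:167,395:795]=b;cv2.imwrite('pics/mm.png',o)"
```

```text
(no output)
```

View pics/mm.png

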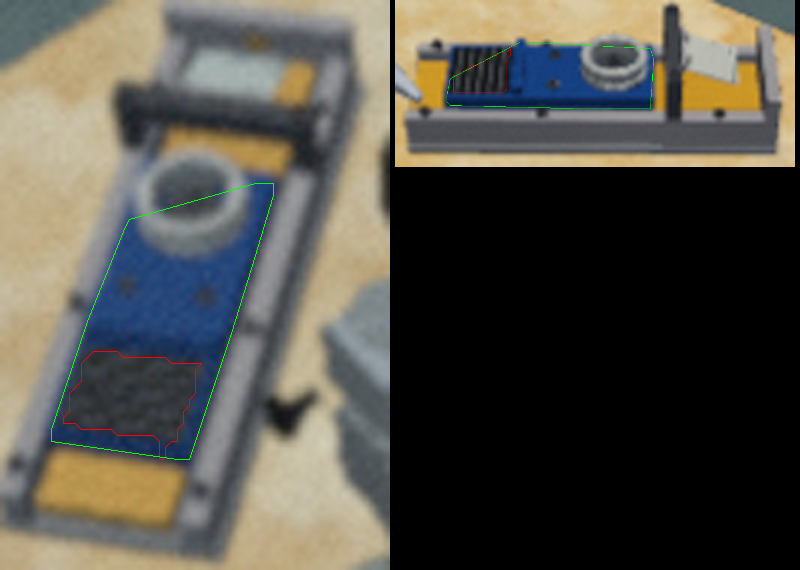

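```bash
cat > m3.py <<'E'
from h import *
from station import calibration,r
cs,ci=calibration("scene"),calibration("side")
S=lambda x,y:(x/4+165-.4,y/4+140-.4)
I=lambda x,y:(x/4+115-.4,y/4+75-.4)
print("ring",onplane(cs,[S(188,165)],56).round(1),onplane(ci,[I(545,318)],56).round(1))
o=r.get_obs();M=R.from_rotvec(o["orientation"]).as_matrix();print(M.round(2));c=calibration("wrist")
print("cam in tool",(M.T@(c["position"]-o["eef_pos"])).round(0),(M.T@R.from_rotvec(c["attitude"]).as_matrix()).round(2))
yaw=np.radians(36.6);ax=np.array([np.cos(yaw),np.sin(yaw),0]);left=np.array([-ax[1],ax[0],0])
for lean in (0,15,30):
  for s in (1,-1):
   for k in ("ylat","ylong"):
    l=np.radians(lean); z=-np.cos(l)*np.array([0,0,1])-np.sin(l)*left
    latp=np.cross(ax,z)  # perp in lateral plane
    y=s*(latp if k=="ylat" else ax); x=np.cross(y,z)
    rv=R.from_matrix(np.c_[x,y,z]).as_rotvec()
    for nm,p in (("start",(268,352,30)),("startH",(268,352,150)),("end",(345,408,30)),("endH",(345,408,150))):
        q=r.ik(np.array(p,float),rv); print(lean,s,k,nm,None if q is None else np.round(q,2))
E
python3 m3.py
```

```text
ring [[349.8 413.1  56. ]] [[343.3 418.7  56. ]]
[[-0.94  0.34 -0.  ]
 [ 0.34  0.94 -0.  ]
 [ 0.   -0.   -1.  ]]
cam in tool [  75.    0. -146.] [[-0.   -0.96 -0.29]
 [ 1.   -0.    0.  ]
 [-0.   -0.29  0.96]]
0 1 ylat start [ 0.65  0.49  1.87 -0.    0.77 -1.56]
0 1 ylat startH [ 0.65  0.29  1.73  0.    1.12 -1.56]
0 1 ylat end [ 0.65  0.6   1.62 -0.    0.92 -1.56]
0 1 ylat endH [ 0.65  0.44  1.48  0.    1.22 -1.56]
0 1 ylong start [ 0.65  0.49  1.87 -0.    0.77  0.01]
0 1 ylong startH [ 0.65  0.29  1.73 -0.    1.12  0.01]
0 1 ylong end [ 0.65  0.6   1.62 -0.    0.92  0.01]
0 1 ylong endH [ 0.65  0.44  1.48 -0.    1.22  0.01]
0 -1 ylat start [ 0.65  0.49  1.87 -0.    0.77  1.58]
0 -1 ylat startH [ 0.65  0.29  1.73 -0.    1.12  1.58]
0 -1 ylat end [ 0.65  0.6   1.62 -0.    0.92  1.58]
0 -1 ylat endH [ 0.65  0.44  1.48 -0.    1.22  1.58]
0 -1 ylong start None
0 -1 ylong startH None
0 -1 ylong end None
0 -1 ylong endH None
15 1 ylat start [ 0.8   0.53  1.82 -0.34  0.86 -1.18]
15 1 ylat startH [ 0.8   0.34  1.68 -0.28  1.18 -1.3 ]
15 1 ylat end [ 0.77  0.64  1.57 -0.31  0.99 -1.26]
15 1 y
[... 843 characters left out ...]
endH [ 0.88  0.54  1.41 -0.52  1.36 -1.18]
30 1 ylong start [ 0.93  0.61  1.76 -0.6   1.02  0.67]
30 1 ylong startH [ 0.93  0.41  1.64 -0.52  1.29  0.49]
30 1 ylong end [ 0.88  0.7   1.52 -0.57  1.13  0.54]
30 1 ylong endH [ 0.88  0.54  1.41 -0.52  1.36  0.39]
30 -1 ylat start [ 0.93  0.61  1.76 -0.6   1.02  2.24]
30 -1 ylat startH [ 0.93  0.41  1.64 -0.52  1.29  2.06]
30 -1 ylat end [ 0.88  0.7   1.52 -0.57  1.13  2.11]
30 -1 ylat endH [ 0.88  0.54  1.41 -0.52  1.36  1.96]
30 -1 ylong start [ 0.93  0.61  1.76 -0.6   1.02 -2.47]
30 -1 ylong startH [ 0.93  0.41  1.64 -0.52  1.29 -2.65]
30 -1 ylong end [ 0.88  0.7   1.52 -0.57  1.13 -2.6 ]
30 -1 ylong endH [ 0.88  0.54  1.41 -0.52  1.36 -2.75]
```

```bash
cat >> h.py <<'E'
def frame(yawdeg):
    a=np.radians(yawdeg);ax=np.array([np.cos(a),np.sin(a),0]);return ax,np.array([-ax[1],ax[0],0])
def tool(yawdeg,lean):
    ax,left=frame(yawdeg);l=np.radians(lean);z=-np.cos(l)*np.array([0,0,1])-np.sin(l)*left
    y=np.cross(ax,z);return R.from_matrix(np.c_[np.cross(y,z),y,z]).as_rotvec()
E
python3 - <<'E'
from h import *
from station import *
ax,left=frame(37.5)
p=np.array([268.5,352,190])+5*ax+40*left
r.movep(p,tool(37.5,25))
claw.gripper_to(0)
o=r.get_obs();print(o["time"],o["eef_pos"].round(1),o["joints"].round(2),o["wrist_force"].round(1),o["gripper_width"])
c=calibration("wrist");np.save("cw1.npy",c,allow_pickle=True)
cv2.imwrite("pics/w1.png",snapshot("wrist"));cv2.imwrite("pics/s1.png",snapshot("scene"))
E
```

```text
2.3417 [248.1 386.8 190. ] [ 0.96  0.37  1.54 -0.42  1.39 -1.15] [1.  0.4 0.7] 0.2650663426982704
```

View pics/w1.png

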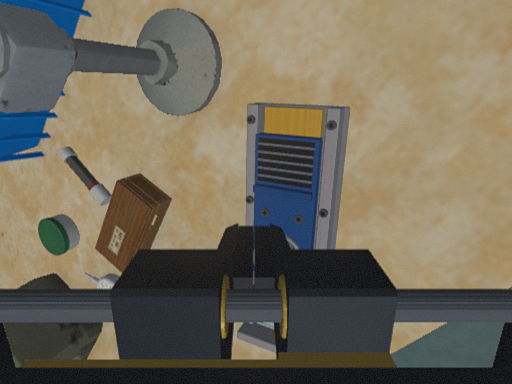

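View pics/s1.png

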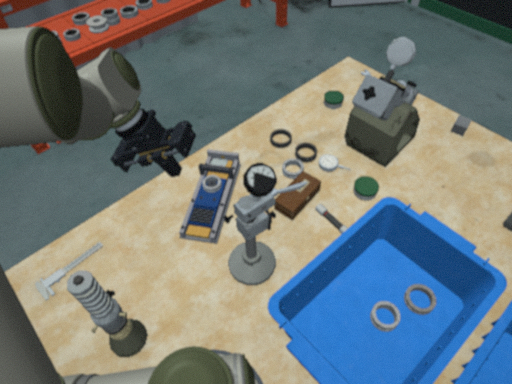

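```bash
python3 - <<'E'
from h import *
im=cv2.imread("pics/w1.png")[90:260,235:365]
cv2.imwrite("pics/w1z.png",cv2.resize(im[:150],None,fx=4,fy=4,interpolation=cv2.INTER_CUBIC))
E
```

```text
(no output)
```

View pics/w1z.png

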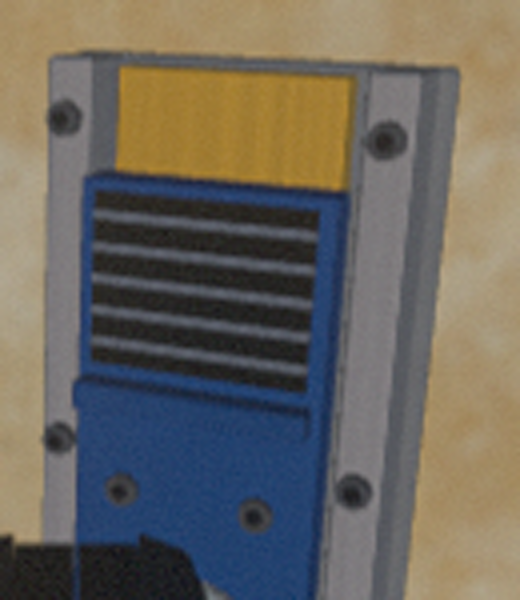

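```bash
python3 - <<'E'
from h import *
c=np.load("cw1.npy",allow_pickle=True).item()
Z=lambda a:np.array(a)/4+np.array([235,90])-.4
pad=onplane(c,Z([(94,190),(320,210),(308,392),(90,360)]),40);print(pad.round(1),"ctr",pad.mean(0).round(1))
e=(pad[2]+pad[3]-pad[0]-pad[1])/2;print("pad len",np.linalg.norm(e),np.degrees(np.arctan2(e[1],e[0])))
rd=onplane(c,Z([(80,378),(308,408)]),48);print("ridge top",rd.round(1),np.linalg.norm(rd[1]-rd[0]))
d=rd[1]-rd[0];print("yaw ridge",np.degrees(np.arctan2(d[1],d[0]))-90)
s=onplane(c,Z([(65,117),(59,437),(386,140),(353,491)]),31);print(s.round(1))
for a,b in((0,1),(2,3)):
    v=s[b]-s[a];print("yaw rail",np.degrees(np.arctan2(v[1],v[0])),np.linalg.norm(v))
ax,left=frame(37.2)
print("rail mid lateral",[float(((s[0]+s[1])/2)@left),float(((s[2]+s[3])/2)@left)],"pad lat",pad.mean(0)@left, "x: pad",pad.mean(0)@ax,"ridge",rd.mean(0)@ax)
op=onplane(c,Z([(50,58),(418,72)]),31);print("open end x",op@ax,op@left)
E
```

```text
[[266.2 317.6  40. ]
 [232.8 362.7  40. ]
 [267.4 388.8  40. ]
 [301.2 343.3  40. ]] ctr [266.9 353.1  40. ]
pad len 43.389505962396534 36.60365981791134
ridge top [[302.6 345.5  48. ]
 [267.1 391.3  48. ]] 58.020923921020305
yaw ridge 37.77541424803438
[[260.7 298.1  31. ]
 [329.7 348.4  31. ]
 [213.4 362.8  31. ]
 [282.4 413.3  31. ]]
yaw rail 36.09804640002222 85.48094881372803
yaw rail 36.161036223709395 85.50808813694564
rail mid lateral [79.01405434588838, 159.22173408951474] pad lat 119.86240586673253 x: pad 426.0925098582621 ridge 449.62894225816564
open end x [373.60310925 374.21555785] [ 75.67919682 165.85012969]
```

```bash
cat > st.py <<'E'
from h import *
from station import *
ax,left=frame(36.2); pad0=np.array([266.9,353.1,0]); rot=tool(36.2,25)
def say(t):
    o=r.get_obs();d=o["eef_pos"]-pad0;f=o["wrist_force"]
    print(t,"t%.1f"%o["time"],"along %.1f lat %.1f z %.1f"%(d@ax,d@left,o["eef_pos"][2]),"F along %.1f lat %.1f z %.1f"%(f@ax,f@left,f[2]));return o
E
python3 - <<'E'
from st import *
p=pad0+9*ax-4*left
r.movep(p+[0,0,75],rot); say("hover")
print(r.move_l(p+[0,0,26],max_speed=30,until_force=18)); say("down")
r.sleep(.2);say("hold")
cv2.imwrite("pics/si2.png",snapshot("side")[75:235,115:310]);cv2.imwrite("pics/w2.png",snapshot("wrist"))
E
python3 -c "
import cv2;a=cv2.imread('pics/si2.png');cv2.imwrite('pics/si2z.png',cv2.resize(a[:150],None,fx=4,fy=4,interpolation=2))"
```

```text
hover t3.0 along 9.6 lat -3.8 z 75.7 F along -0.7 lat 0.9 z 0.3
True
down t4.3 along 9.1 lat -4.1 z 33.8 F along -2.5 lat 1.9 z 14.5
hold t4.5 along 9.1 lat -4.1 z 34.0 F along -2.7 lat 1.9 z 14.4
```

View pics/si2z.png

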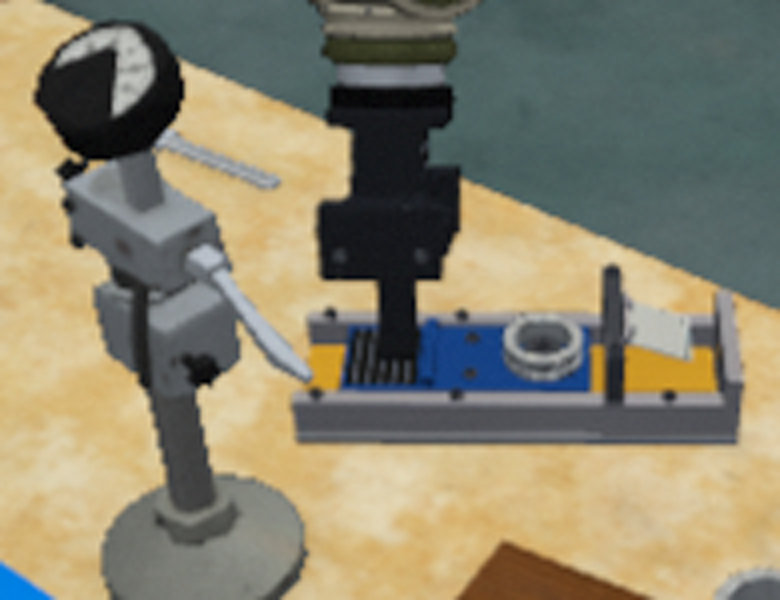

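View pics/w2.png

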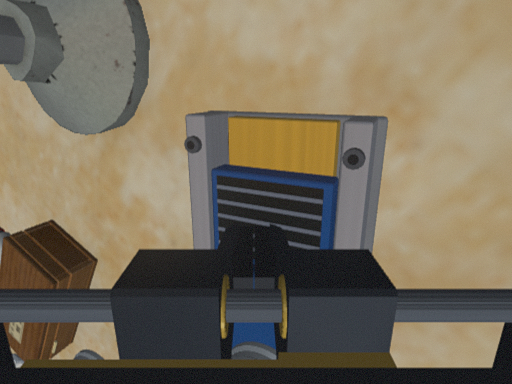

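The sled is down, with the fingertip just behind the ridge and clear of the stand. I'll press a little harder, then slide.

```bash
python3 - <<'E'
from st import *
o=r.get_obs()
print(r.move_l(o["eef_pos"]+[0,0,-8],max_speed=20,until_force=9)); o=say("press")
z=o["eef_pos"][2]
p=pad0-4*left; p[2]=z
print(r.move_l(p+35*ax,max_speed=40,until_force=30)); say("slide"); r.sleep(.1); say("hold")
cv2.imwrite("pics/si3.png",cv2.resize(snapshot("side")[75:225,115:310],None,fx=4,fy=4,interpolation=2))
E
```

```text
True
press t4.8 along 9.1 lat -4.1 z 33.8 F along -2.7 lat 4.3 z 13.5
False
slide t5.6 along 33.3 lat -4.6 z 34.2 F along -8.9 lat 0.7 z 13.9
hold t5.7 along 33.3 lat -4.6 z 34.3 F along -8.5 lat -0.9 z 14.7
```

View pics/si3.png

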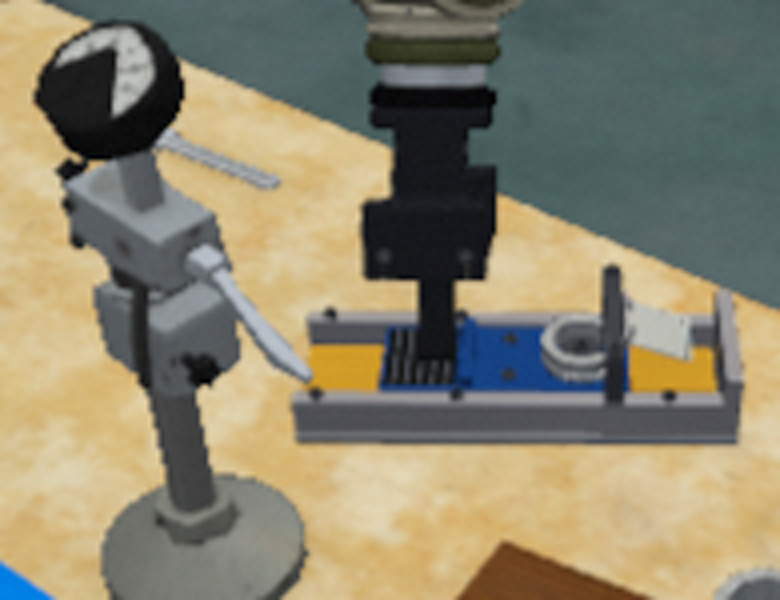

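```bash
python3 - <<'E'
from st import *
p=pad0-4*left; p[2]=31
print(r.move_l(p+55*ax,max_speed=40,until_force=30)); say("slide"); r.sleep(.1); say("hold")
cv2.imwrite("pics/si4.png",cv2.resize(snapshot("side")[75:225,115:310],None,fx=4,fy=4,interpolation=2))
E
```

```text
True
slide t6.2 along 45.1 lat -5.3 z 33.9 F along -3.4 lat 1.7 z 13.6
hold t6.3 along 45.1 lat -5.3 z 34.1 F along -3.2 lat 1.2 z 13.5
```

View pics/si4.png

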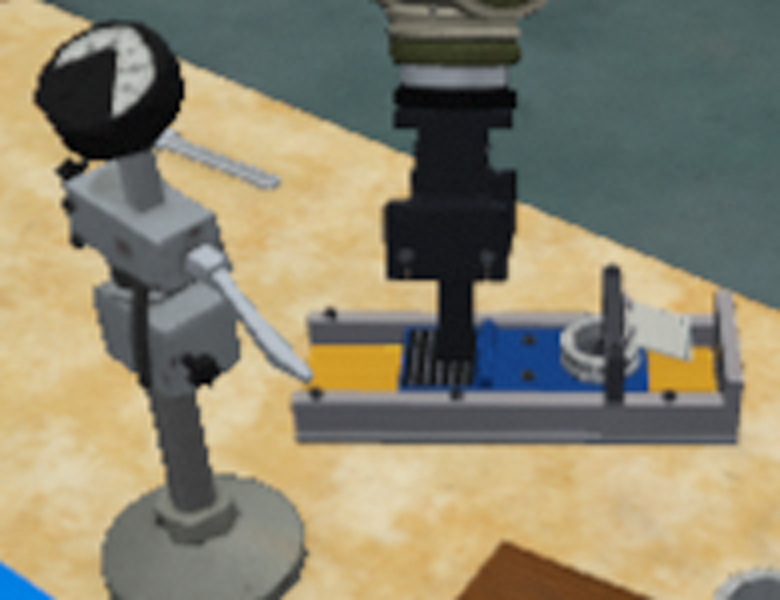

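```bash
python3 - <<'E'
from st import *
o=say("now");q=o["eef_pos"].copy()
for k in range(4):
    q[2]-=0.7; r.move_l(q,max_speed=15); o=say("z%.1f"%q[2])
    if o["wrist_force"][2]>19: break
p=pad0-4.5*left; p[2]=q[2]
print(r.move_l(p+65*ax,max_speed=40,until_force=45)); say("slide"); r.sleep(.1); say("hold")
cv2.imwrite("pics/si5.png",cv2.resize(snapshot("side")[75:225,115:310],None,fx=4,fy=4,interpolation=2))
E
```

```text
now t6.3 along 45.1 lat -5.3 z 34.1 F along -2.8 lat 1.5 z 13.6
z33.4 t6.6 along 45.1 lat -5.3 z 34.3 F along -4.7 lat 2.0 z 14.5
z32.7 t6.8 along 45.1 lat -5.3 z 33.7 F along -3.4 lat 2.3 z 15.6
z32.0 t7.1 along 45.2 lat -5.3 z 33.6 F along -5.8 lat 2.4 z 21.2
False
slide t7.7 along 62.0 lat -5.5 z 33.5 F along -16.0 lat -0.1 z 27.3
hold t7.8 along 62.0 lat -5.5 z 33.6 F along -16.8 lat 0.3 z 26.9
```

View pics/si5.png

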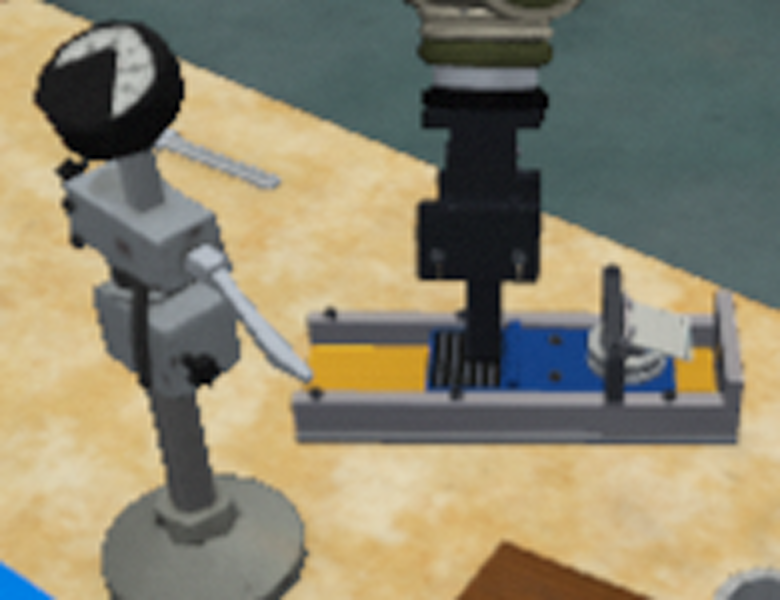

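```bash
python3 - <<'E'
from st import *
p=pad0-4.5*left; p[2]=32
print(r.move_l(p+83*ax,max_speed=40,until_force=45)); say("slide")
print(r.move_l(p+102*ax,max_speed=25,until_force=22)); say("stop?"); r.sleep(.1); say("hold")
cv2.imwrite("pics/si6.png",cv2.resize(snapshot("side")[75:225,115:310],None,fx=4,fy=4,interpolation=2))
E
```

```text
False
slide t8.5 along 79.8 lat -5.4 z 33.6 F along -17.8 lat -0.4 z 27.7
True
stop? t9.2 along 93.7 lat -5.6 z 34.1 F along -4.6 lat 2.5 z 11.8
hold t9.2 along 93.7 lat -5.6 z 34.3 F along -4.7 lat 1.5 z 12.4
```

View pics/si6.png

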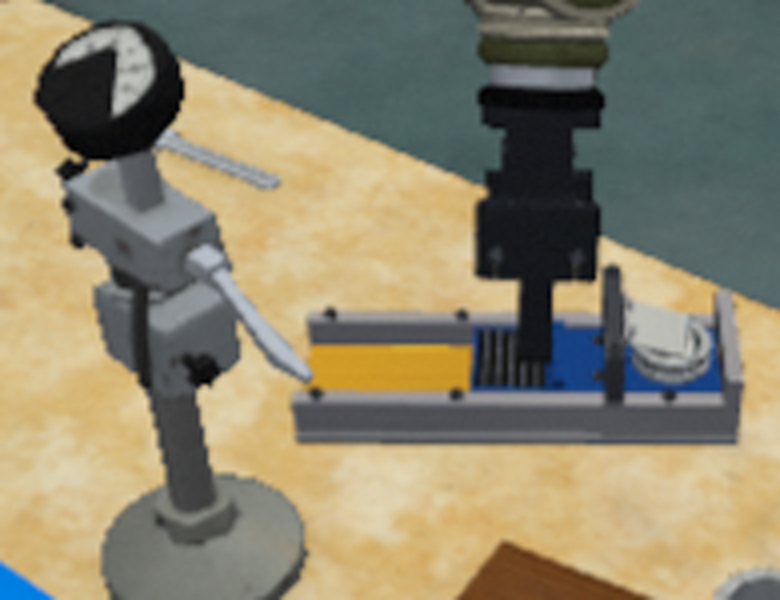

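The nose appears to be at the stop. I'll confirm that with one more firm push, then lift straight up.

```bash
python3 - <<'E'
from st import *
p=pad0-5*left; p[2]=32.3
print(r.move_l(p+101*ax,max_speed=15,until_force=40)); o=say("push"); r.sleep(.25); o=say("hold")
q=o["eef_pos"].copy(); 
r.move_l(q+[0,0,12],max_speed=30); say("rise")
r.move_l(q+[0,0,70],max_speed=80); say("up")
r.move_l(q+np.array([0,0,110])+60*left-40*ax,max_speed=150); say("away")
c=calibration("wrist");np.save("cw7.npy",c,allow_pickle=True)
cv2.imwrite("pics/w7.png",snapshot("wrist"))
cv2.imwrite("pics/si7.png",cv2.resize(snapshot("side")[75:225,115:310],None,fx=4,fy=4,interpolation=2))
cv2.imwrite("pics/sc7.png",cv2.resize(snapshot("scene")[140:290,165:330],None,fx=4,fy=4,interpolation=2))
E
```

```text
False
push t9.9 along 94.2 lat -5.6 z 33.7 F along -32.6 lat 4.6 z 35.5
hold t10.2 along 94.2 lat -5.6 z 33.8 F along -32.2 lat 4.6 z 34.4
rise t10.8 along 93.9 lat -5.6 z 45.6 F along -5.1 lat 1.7 z 2.6
up t11.7 along 94.1 lat -5.6 z 103.4 F along 0.1 lat -0.6 z 1.1
away t12.4 along 54.3 lat 54.2 z 143.4 F along 0.1 lat 0.3 z -0.1
```

View pics/si7.png

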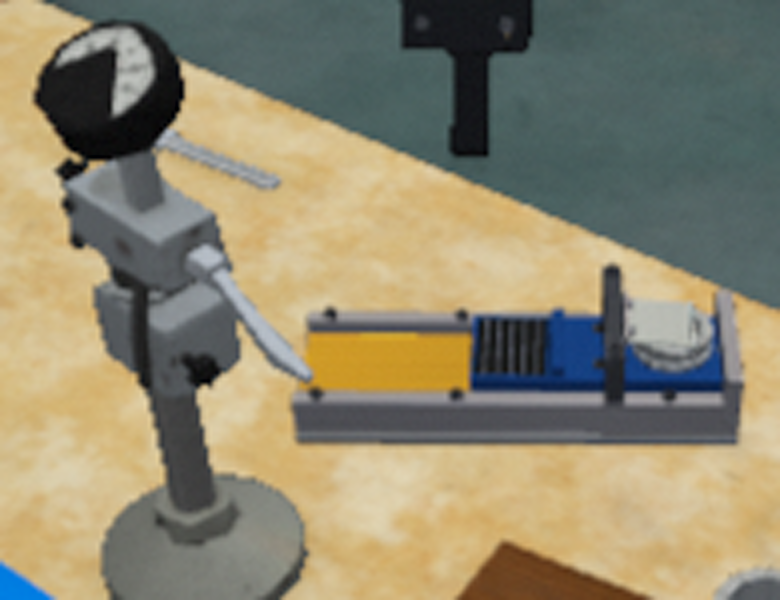

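View pics/w7.png

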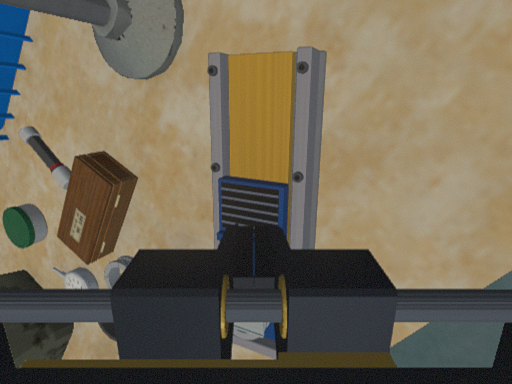

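View pics/sc7.png

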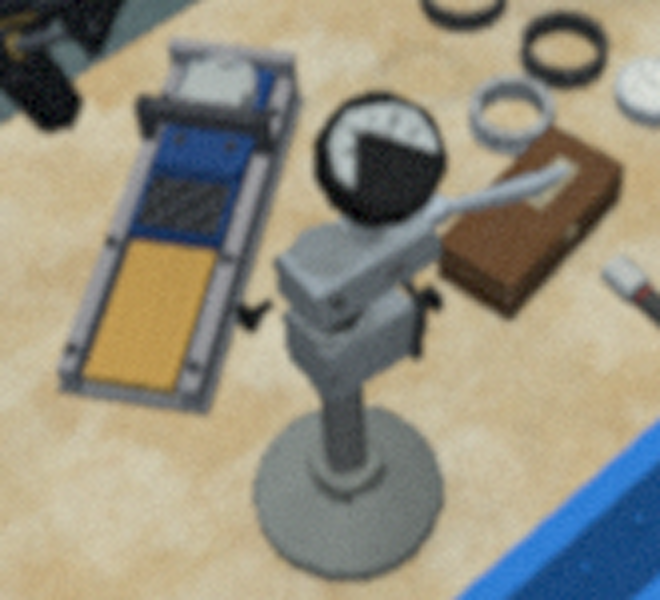

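```bash
python3 - <<'E'
from st import *
c=np.load("cw7.npy",allow_pickle=True).item()
im=cv2.imread("pics/w7.png")
cv2.imwrite("pics/w7z.png",cv2.resize(im[40:240,200:340],None,fx=3,fy=3,interpolation=2))
E
```

```text
(no output)
```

View pics/w7z.png

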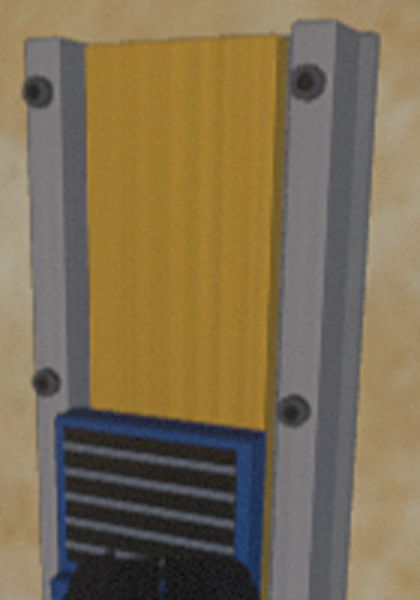

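```bash
python3 - <<'E'
from st import *
c=np.load("cw7.npy",allow_pickle=True).item()
Z=lambda a:np.array(a)/3+np.array([200,40])-.33
s=onplane(c,Z([(37,91),(307,82),(46,381),(293,410)]),31)
s0=np.array([[260.7,298.1,31],[213.4,362.8,31],[329.7,348.4,31],[282.4,413.3,31]])
print("screw shift",((s-s0)@ax).round(1),((s-s0)@left).round(1))
e=onplane(c,Z([(65,430),(238,452)]),40).mean(0); e0=np.array([249.5,340.15,40])
print("sled moved (at z=40)",(e-e0)@ax,"minus fixture shift",(e-e0)@ax-((s-s0)@ax).mean(), "rail end->", )
op=onplane(c,Z([(43,40),(313,22)]),31)
print("pad rear fixture x",-190+(e-op.mean(0))@ax)
say("final")
E
```

```text
screw shift [-0.4 -0.3 -0.3 -0.3] [-0.7 -0.1 -0.4 -0.1]
sled moved (at z=40) 81.12611614853549 minus fixture shift 81.46830436699658 rail end->
pad rear fixture x -78.96149886929916
final t12.6 along 54.4 lat 53.8 z 143.2 F along -0.4 lat -0.3 z 0.1
```

```bash
python3 - <<'E'
from station import r
r.job_done(); print(r.get_obs()["time"])
E
```

```text
the job is handed in; nothing more can be done
the job is handed in; nothing more can be done
```

The sled is at the end stop with the bed risen, and the job is handed in. `r.job_done()` gives no verdict, so the pass is not confirmed.

**What I did:** I leaned the shut fingertips 25° to the left to stay clear of the gauge stand. I pressed the sled down on its pad (about 14 N at first, then 21–35 N) and slid it 81 mm under the bridge and leaf. At the stop it held against a firm push of about 32 N. I then lifted straight up and moved the arm clear.

**Last checks:**
- **Position:** from the wrist picture the sled's origin is at about -2.3 mm in the fixture, where -2 mm is expected. The fixture itself had not shifted by more than about 0.5 mm.
- **Bed and ring:** in the side and scene pictures the sled lies flat with the bed up, and the ring is wholly behind the bridge.
- **Contact and bystanders:** the wrist force read zero. The bystanders in the scene crop look unmoved, but I judged that by eye and did not measure it.
- **Time:** about 12.6 s of the 38 s allowed.

**Not clean:** one sliding move stopped early when its 30 N force limit tripped, and the harder press before it also stopped at once without moving. I adjusted the press height and carried on. I did not read the bed joint directly; I judged that it was down from force, tool height and the pictures.

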